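# Swap the dead weights on three compression stands

### The job

The three steel ring weights have been left on the wrong compression stands. Change them round so that each foot presses equally hard: the small weight on the stand with the small foot, the medium weight on the medium one and the large weight on the large one, each lowered over the spindle until it lies flat on the foot. A weight that has to wait goes on the black rubber rest pad, never on the bare bench, and the brown bottle and the glass beaker stay where they are.

Things in the scene. Friction and masses are not known exactly. Their poses are not given: they have to be found in the camera images.
- load_small: the small ring weight, turned steel, loose, about 0.22 kg: a disc 40 mm across, 24 mm thick, and on it a round grip collar 30 mm across, 20 mm high (all three have this collar; 44 mm high in all); an 18 mm bore right through on the axis. Origin: centre of the underside, on the bore's axis; z up.
- load_medium: the medium ring weight, turned steel, loose, about 0.38 kg: a disc 52 mm across, 24 mm thick, and on it a round grip collar 30 mm across, 20 mm high (all three have this collar; 44 mm high in all); an 18 mm bore right through on the axis. Origin: centre of the underside, on the bore's axis; z up.
- load_large: the large ring weight, turned steel, loose, about 0.62 kg: a disc 66 mm across, 24 mm thick, and on it a round grip collar 30 mm across, 20 mm high (all three have this collar; 44 mm high in all); an 18 mm bore right through on the axis. Origin: centre of the underside, on the bore's axis; z up.
- stand_small: stand with the small foot, fixed: base plate 76 mm square, cork disc, flat round blackened foot 50 mm across, its top 30 mm above the bench; upright 8 mm spindle in its centre, ending 85 mm above the bench, tip pointed (3 mm, over 9 mm), root a cone 16 mm across, 14 mm high, that centres a weight. Origin: underside of the base, at bench height, on the spindle's axis; z up.
- stand_medium: stand with the medium foot, fixed: base plate 92 mm square, cork disc, flat round blackened foot 66 mm across, its top 30 mm above the bench; upright 8 mm spindle in its centre, ending 85 mm above the bench, tip pointed (3 mm, over 9 mm), root a cone 16 mm across, 14 mm high, that centres a weight. Origin: underside of the base, at bench height, on the spindle's axis; z up.
- stand_large: stand with the large foot, fixed: base plate 108 mm square, cork disc, flat round blackened foot 84 mm across, its top 30 mm above the bench; upright 8 mm spindle in its centre, ending 85 mm above the bench, tip pointed (3 mm, over 9 mm), root a cone 16 mm across, 14 mm high, that centres a weight. Origin: underside of the base, at bench height, on the spindle's axis; z up.
- rest_pad: black rubber rest pad, 90 mm square and 5 mm thick, fixed to the bench, free at the start. Origin: centre of its underside, z up.
- brown_bottle: brown drop bottle with a screw cap, 38 mm across, 82 mm high, upright and loose. Origin: centre of its underside, z up.
- glass_beaker: clear glass beaker, 54 mm across, 70 mm high, upright, empty and loose. Origin: centre of its underside, z up.
Mind the look-alikes: they are no part of the job. What is shaped like the load_small but green, purple or red is not meant.

How it is judged:
At the end, for the whole second after the job is handed in: Each weight is on the stand of its own size: its axis within 6 mm of the spindle's, its underside within 4 mm of the top of the foot, upright within 0.06 rad and at rest (horizontal distance between load_small and stand_small below 0.006 m and z of load_small in the frame of stand_small between 0.026 and 0.034 m and angle between each of load_small, load_medium, load_large's own z axis and vertical below 0.06 rad and linear speed of each of load_small, load_medium, load_large below 0.01 m/s and horizontal distance between load_medium and stand_medium below 0.006 m and z of load_medium in the frame of stand_medium between 0.026 and 0.034 m and horizontal distance between load_large and stand_large below 0.006 m and z of load_large in the frame of stand_large between 0.026 and 0.034 m); the robot touches nothing.
It fails at once if a weight is set on the bare bench (height (world z) of any of load_small, load_medium, load_large below 0.002 m).
It fails at once if the brown bottle is shifted by more than 25 mm or knocked over (distance of brown_bottle from where it was at the start of the episode above 0.025 m or angle between brown_bottle's own z axis and vertical above 0.5 rad).
It fails at once if the glass beaker is shifted by more than 25 mm or knocked over (distance of glass_beaker from where it was at the start of the episode above 0.025 m or angle between glass_beaker's own z axis and vertical above 0.5 rad).
It also fails if it takes over 102 s, if anything falls off the work surface, if the arm or the gripper's body presses on something with over 40 N, if the wrist force passes 120 N, or if a joint passes its speed limit or range.

### The arm

A 6-joint arm with a two-finger parallel gripper is mounted at the origin on a cart in front of the work surface, level with it; the furniture and walls round the work are solid. World frame = base frame: x ahead of the robot, y to its left, z up, the work surface at z = 0. Lengths are in m, angles in rad, forces in N, time in s.
With the tool pointing down it reaches from about 0.275 to 0.775 m from the base axis. Payload 14.6 kg.
Tool frame: the origin (TCP) lies midway between the tips of the shut fingers; the grasp point (between the pads) lies 19 mm behind it; z points along the fingers, y is the line along which they close (so a half turn about z gives the same grasp; the last joint's range is limited). The gripper opens to 85 mm and grips with 20 to 120 N. Pads are 22 mm wide; open, the fingers measure 114 mm over their backs; the gripper's body (76 mm by 85 mm) begins 54 mm behind the grasp point. The pads swing forward as they close: fully open they stand 13 mm farther back than shut.
Start: joints at [1.054, 0.263, -0.048, 1.259, 0, 1.415], TCP at [0.186, 0.491, 0.206] pointing down, gripper open.
Joint ranges: [-2.65, 2.65], [-0.89, 1.7], [-1.18, 1.37], [-2.13, 2.11], [-1.35, 1.29], [-3.14, 3.14]. Speed limits (rad/s): [1.89, 1.89, 2.57, 2.79, 3.14, 3.14].

### API

Orientations are given as a unit quaternion [w, x, y, z].
In Python, from rig import env, optics, job gives the robot as it stands.
- The arm moves only by the shell command python3 -m crank 'ROWS' [FORCE]. ROWS is JSON, a list of rows, each a list of 3 entries, a list of its own where there are three numbers: the turn, a rotation vector about the world's x, y, z in degrees, then the shift along the world's x, y, z in mm, then the finger opening in mm, from 0 to 85.4. A call has 1 to 8 rows; each row is the pose to reach, as a shift and turn from the pose commanded when the call began; what a row does not reach only later rows make up. A row lasts 1/12 s, in which the tool goes at most 41.7 mm and 7.16 degrees, less where a joint would pass 70% of its speed; a pose out of reach is approached as far as the arm can. A call with a gripper value outside its range is refused whole. The fingers move at their own pace and stop on an object; FORCE is the grip in N (left out, the last holds). Time passes only in rows, so rows that repeat a pose let the fingers close. It gives the time, the measured TCP pose, the force, the opening and the grip force at its end, in the units of the state.
- env.get_obs(): the state, without advancing time (a new reading comes with each control period).
- optics.snapshot(name): name is "side" or "top"; returns a dict with "img" (480x640x3 uint8, blue, green, red), "z_map" (480x640 float32, m along the optical axis (not along the pixel's ray), 0 where there is no reading), "fx", "fy", "cx", "cy" (pixels), "k1" (the pictures are not rectified: a ray, as slopes to the right and down, at radius r is drawn at 1 + k1 r^2 times it, then the intrinsics apply), "origin" and "attitude" of the camera in the world. Camera axes: x right, y up, looking along -z (the intrinsics and any distortion apply to the point x, -y, -z); pixel columns grow to the right and rows downward; lengths in m; the calibration is good to about 2 mm. A picture is of the moment at which its call begins.
- job.hand_in(): hands the job in; it is judged then, once.
The state is a dict: "t": time; "joint_pos": joint angles; "dq": joint speeds; "tau": joint torques, N m; "eef_pos": TCP position; "orientation": TCP orientation; "ft_force": force on the tool from outside, world axes, zero at the start; "moment": the same for the moment, N m; "finger_gap": finger opening in m; "grasp_force": force on a finger pad.
Only numpy, scipy, OpenCV 4.12 (cv2) and the standard library are available. Lean on these libraries where they do the work, as an engineer would, in place of code of your own. Each camera call takes 0.05 s, during which the arm holds its last target. There are 200 camera calls.

## Working session

There is one attempt and no reset: what is moved stays moved. The work goes in short steps, Python scripts to look and compute and a shell command to move; the robot and the scene stay as the last step left them, time stands still between calls to the robot, and variables do not carry over. Pictures are saved under pics/ and viewed, at most 14 in all, crops included, and the job is handed in when it is done.

```bash
ls; mkdir -p pics
cat > h.py <<'E'
import numpy as np, cv2
from scipy.spatial.transform import Rotation as R
from rig import env, optics, job
def rot(a):
    a=np.array(a,float)
    return a if a.shape==(3,3) else R.from_quat(a,scalar_first=True).as_matrix()
def rays(s,uv):
    K=np.array([[s['fx'],0,s['cx']],[0,s['fy'],s['cy']],[0,0,1.]])
    p=cv2.undistortPoints(np.array(uv,float).reshape(-1,1,2),K,np.array([s['k1'],0,0,0.]))[:,0]
    return np.c_[p[:,0],-p[:,1],-np.ones(len(p))]@rot(s['attitude']).T
def plane(s,uv,z):
    d=rays(s,uv);o=np.array(s['origin']);return o+d*((z-o[2])/d[:,2])[:,None]
def cloud(s):
    v,u=np.mgrid[:480,:640];d=rays(s,np.c_[u.ravel(),v.ravel()])
    return (np.array(s['origin'])+d*s['z_map'].reshape(-1,1)).reshape(480,640,3)
E
python3 - <<'E'
from h import *
for n in('top','side'):
    s=optics.snapshot(n);cv2.imwrite(f'pics/{n}0.png',s['img']);np.save(f'pics/{n}0.npy',s,allow_pickle=True)
    print(n,{k:s[k] for k in s if k not in('img','z_map')})
o=env.get_obs();print(o['t'],o['eef_pos'],o['orientation'],o['finger_gap'])
E
```

```text
pics
top {'fx': 492.5930148139195, 'fy': 492.5930148139195, 'cx': 326.9122394285084, 'cy': 236.9133460323174, 'k1': 0.039522948861575403, 'origin': array([0.45290166, 0.01180317, 0.91037585]), 'attitude': array([-0.69982422, -0.06456961,  0.07479684,  0.70744771])}
side {'fx': 469.38400710401936, 'fy': 469.38400710401936, 'cx': 319.2967113194146, 'cy': 235.00541837898902, 'k1': -0.10708170611552877, 'origin': array([ 0.03079839, -0.16836354,  0.63760737]), 'attitude': array([ 0.73718588,  0.32049732, -0.23031074, -0.54844819])}
0.1 [0.18569072 0.49078858 0.20598839] [-1.68962777e-04  1.79928582e-01  9.83679569e-01 -4.28131127e-04] 0.08528832915690478
```

View pics/top0.png

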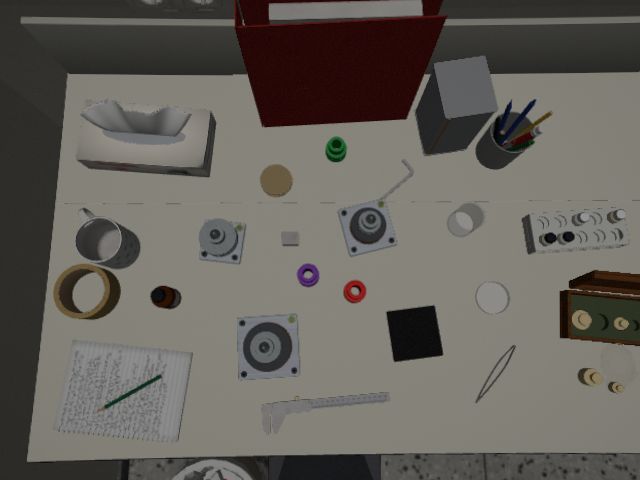

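View pics/side0.png

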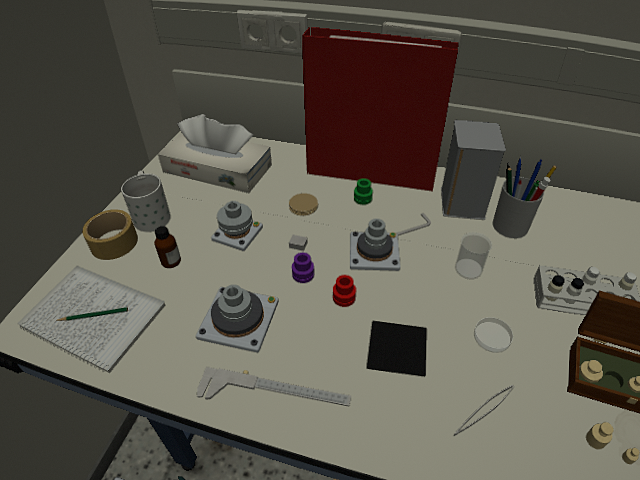

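The top view shows three stands with grey weights: (219,237) on the smallest plate, (370,225) on the middle plate and (267,347) on the largest plate. The pad is at (415,333), the bottle at (163,297) and the beaker at (460,222). The green (336,149), purple (308,275) and red (355,291) rings are look-alikes. Next I'll measure, then check one enlarged crop.

Run:
```python
from h import *
t=np.load('pics/top0.npy',allow_pickle=True).item();s=np.load('pics/side0.npy',allow_pickle=True).item()
P=cloud(t);Q=cloud(s)
print('bench z',[np.round(P[v,u],4).tolist() for u,v in((240,200),(340,420),(450,400))])
for nm,(u,v) in dict(A=(219,237),B=(370,225),C=(267,347)).items():
    w=plane(t,[(u,v)],.06)[0]
    for lab,C in(('top',P),('side',Q)):
        X=C.reshape(-1,3);X=X[np.hypot(X[:,0]-w[0],X[:,1]-w[1])<.06]
        for lo,hi in((.069,.079),(.049,.059),(.026,.034),(.006,.016)):
            m=X[(X[:,2]>lo)&(X[:,2]<hi)]
            if len(m)>10:
                (c,r)=cv2.minEnclosingCircle((m[:,:2]*1000).astype(np.float32)); print(nm,lab,lo,len(m),'med z',np.round(np.median(m[:,2]),4),'circ',np.round(c,1),'d',round(2*r,1))
g=cv2.cvtColor(t['img'],cv2.COLOR_BGR2GRAY)
# pad & bottle & beaker
m=(g<40).astype(np.uint8);n,l,st,c=cv2.connectedComponentsWithStats(m)
k=l[333,415];print('pad',st[k],plane(t,[c[k]],.005))
cn=cv2.findContours((l==k).astype(np.uint8),0,2)[0][0];b=cv2.boxPoints(cv2.minAreaRect(cn));print(np.round(plane(t,b,.005),4))
print('bottle~',plane(t,[(160,296)],.08),'beaker~',plane(t,[(461,222)],.035))
print('loc',plane(t,[(308,275),(355,291),(336,149),(290,239),(492,297),(276,180)],.04))
cr=t['img'][170:400,185:425];cv2.imwrite('pics/crop0.png',cv2.resize(cv2.convertScaleAbs(cr,alpha=1.5),None,fx=2.5,fy=2.5,interpolation=cv2.INTER_CUBIC))
```

```text
bench z [[0.7084, 0.1624, -0.0006], [0.3088, -0.0214, 0.0009], [0.3397, -0.2161, -0.0007]]
A top 0.069 181 med z 0.074 circ [628.2 192.3] d 30.0
A top 0.049 831 med z 0.0544 circ [628.1 192. ] d 66.3
A top 0.026 20 med z 0.0318 circ [617.3 181.9] d 57.9
A top 0.006 515 med z 0.0122 circ [627.6 192.1] d 102.4
A side 0.069 151 med z 0.0747 circ [624.8 191.9] d 33.7
A side 0.049 488 med z 0.055 circ [624.5 191. ] d 68.5
A side 0.026 37 med z 0.033 circ [618.7 187.4] d 64.0
A side 0.006 490 med z 0.013 circ [621.1 187.7] d 105.4
B top 0.069 172 med z 0.0741 circ [652.5 -77.1] d 30.2
B top 0.049 155 med z 0.0541 circ [652.4 -77.3] d 41.0
B top 0.026 555 med z 0.0301 circ [652.3 -77.3] d 66.6
B top 0.006 1159 med z 0.0121 circ [646.1 -78.4] d 116.8
B side 0.069 162 med z 0.0747 circ [650.1 -78.4] d 33.1
B side 0.049 155 med z 0.0548 circ [650.2 -78.9] d 40.6
B side 0.026 384 med z 0.0318 circ [650.1 -78.8] d 66.9
B side 0.006 794 med z 0.0139 circ [645.7 -79. ] d 118.9
C top 0.069 186 med z 0.0742 circ [435.8 105.2] d 29.8
C top 0.049 498 med z 0.0541 circ [435.5 105.4] d 51.7
C top 0.026 1081 med z 0.0301 circ [435.5 105.5] d 83.7
C top 0.006 1420 med z 0.0121 circ [435.5 101.3] d 119.9
C side 0.069 235 med z 0.0752 circ [434.7 104.3] d 32.1
C side 0.049 432 med z 0.0556 circ [433.8 104.1] d 54.3
C side 0.026 876 med z 0.0315 circ [434.  103.1] d 85.3
C side 0.006 1116 med z 0.0134 circ [435.3 101.1] d 119.8
pad [ 387  306   56   55 2413] [[ 0.45530389 -0.15751092  0.005     ]]
[[ 0.494  -0.1093  0.005 ]
 [ 0.5057 -0.1984  0.005 ]
 [ 0.4176 -0.2059  0.005 ]
 [ 0.4065 -0.1186  0.005 ]]
bottle~ [[0.5213521  0.27757098 0.08      ]] beaker~ [[ 0.65336697 -0.24704107  0.035     ]]
loc [[ 0.5583838   0.03245823  0.04      ]
 [ 0.52919111 -0.05027374  0.04      ]
 [ 0.79414129 -0.02091746  0.04      ]
 [ 0.62373922  0.06451485  0.04      ]
 [ 0.51643516 -0.29091961  0.04      ]
 [ 0.73463346  0.09048544  0.04      ]]
```

View pics/crop0.png

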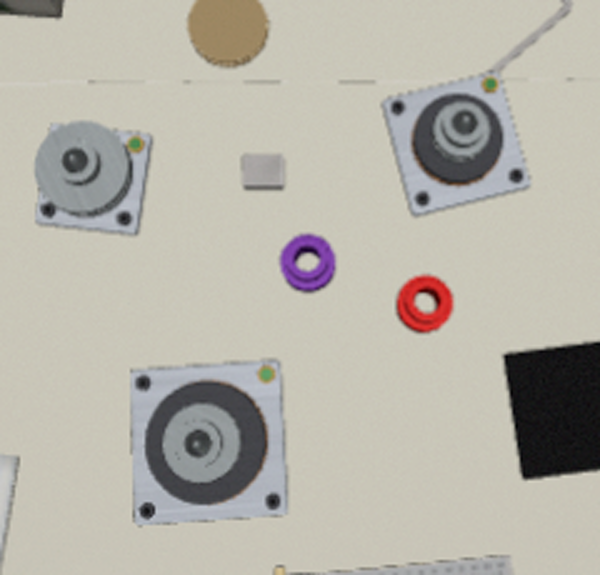

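The crop confirms the layout:
- **A:** the 66 mm weight (large) sits on the small stand at (628,192) mm.
- **B:** the 40 mm weight (small) sits on the medium stand at (652,-77) mm. It is steel-grey; the coloured rings lie on the bench and are not meant.
- **C:** the 52 mm weight (medium) sits on the large stand at (436,105) mm.

Heights (74/54/30/12 mm) and diameters match the given sizes. Plan: small→pad, medium→B, large→C, small→A.

```bash
python3 -m crank '[[[0,0,0],[233,-284,0],85],[[0,0,0],[233,-284,0],85],[[0,0,0],[233,-284,0],85],[[0,0,0],[233,-284,0],85],[[0,0,0],[233,-284,0],85],[[0,0,0],[233,-284,0],85],[[0,0,0],[233,-284,0],85],[[0,0,0],[233,-284,0],85]]' 60; python3 -m crank '[[[0,0,0],[233,-284,0],85],[[0,0,0],[233,-284,0],85],[[0,0,0],[233,-284,0],85],[[0,0,0],[233,-284,0],85],[[0,0,0],[233,-284,0],85],[[0,0,0],[233,-284,0],85],[[0,0,0],[233,-284,0],85],[[0,0,0],[233,-284,0],85]]'
```

```text
t: 0.77
eef_pos: [0.398, 0.2314, 0.2064]
orientation: [-0.0, 0.18, 0.984, 0.0]
ft_force: [0.8, 1.0, 0.6]
finger_gap: 0.0848
grasp_force: 0.0
t: 1.43
eef_pos: [0.6095, -0.0264, 0.2061]
orientation: [-0.0, 0.18, 0.984, 0.0]
ft_force: [0.0, 1.5, -0.1]
finger_gap: 0.085
grasp_force: 0.0
```

```bash
python3 -m crank '[[[0,0,0],[20,-26,-40],85],[[0,0,0],[20,-26,-80],85],[[0,0,0],[20,-26,-80],85],[[0,0,0],[20,-26,-80],85]]'; python3 -m crank '[[[0,0,0],[0,0,0],85]]'
```

```text
t: 1.77
eef_pos: [0.6268, -0.0501, 0.1241]
orientation: [-0.003, 0.18, 0.984, 0.0]
ft_force: [0.0, 0.3, 0.6]
finger_gap: 0.0852
grasp_force: 0.0
t: 1.85
eef_pos: [0.6284, -0.0497, 0.1278]
orientation: [0.0, 0.18, 0.984, 0.0]
ft_force: [-0.4, 0.7, 0.2]
finger_gap: 0.0852
grasp_force: 0.0
```

```bash
python3 -m crank '[[[0,0,0],[24,-27.5,0],85],[[0,0,0],[24,-27.5,-20],85],[[0,0,0],[24,-27.5,-40],85],[[0,0,0],[24,-27.5,-40],85],[[0,0,0],[24,-27.5,-40],85],[[0,0,0],[24,-27.5,-40],85]]'
python3 - <<'E'
from h import *
print(env.get_obs()['eef_pos'])
s=optics.snapshot('side');cv2.imwrite('pics/side1.png',cv2.resize(s['img'][150:330,260:500],None,fx=3,fy=3))
E
```

```text
t: 2.35
eef_pos: [0.6534, -0.0774, 0.089]
orientation: [0.001, 0.179, 0.984, -0.0]
ft_force: [0.5, 0.4, 0.2]
finger_gap: 0.0852
grasp_force: 0.0
[ 0.6533886  -0.07735633  0.08900959]
```

View pics/side1.png

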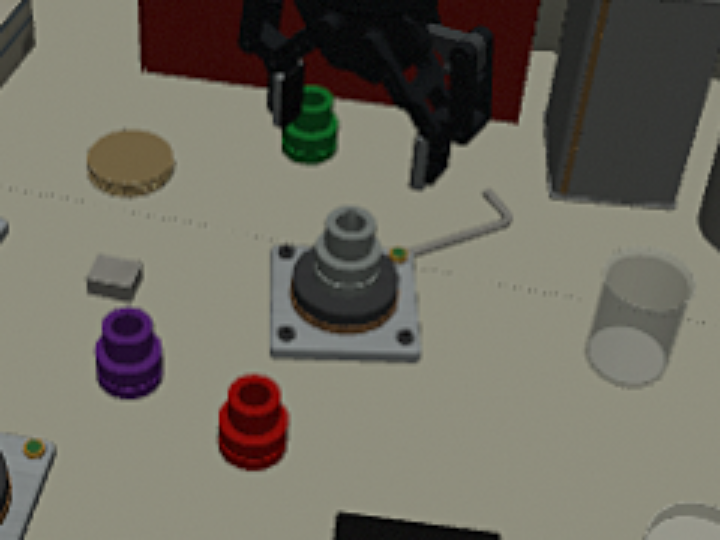

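The fingers straddle the small weight, with the tips at about (285,110) and (430,170) and the collar centred between them at (350,220). I'll go down and grip.

```bash
python3 -m crank '[[[0,0,0],[-0.5,0,-16],85],[[0,0,0],[-0.5,0,-32],85],[[0,0,0],[-0.5,0,-32],85],[[0,0,0],[-0.5,0,-32],60],[[0,0,0],[-0.5,0,-32],45],[[0,0,0],[-0.5,0,-32],33],[[0,0,0],[-0.5,0,-32],33],[[0,0,0],[-0.5,0,-32],33]]'; python3 -m crank '[[[0,0,0],[0,0,0],25],[[0,0,0],[0,0,0],20],[[0,0,0],[0,0,0],20],[[0,0,0],[0,0,0],20],[[0,0,0],[0,0,0],20],[[0,0,0],[0,0,0],20]]' 60
```

```text
t: 3.07
eef_pos: [0.6525, -0.078, 0.0551]
orientation: [0.0, 0.18, 0.984, -0.0]
ft_force: [1.1, -0.2, 0.0]
finger_gap: 0.0335
grasp_force: 0.0
t: 3.57
eef_pos: [0.6522, -0.0779, 0.0543]
orientation: [-0.0, 0.18, 0.984, 0.0]
ft_force: [0.4, 0.1, -0.4]
finger_gap: 0.0202
grasp_force: 0.0
```

Run:
```python
from h import *
s=optics.snapshot('side');t=optics.snapshot('top')
a=cv2.resize(s['img'][150:270,320:440],None,fx=3.3,fy=3.3);b=cv2.resize(t['img'][170:290,310:430],None,fx=3.3,fy=3.3)
cv2.imwrite('pics/v2.png',cv2.convertScaleAbs(np.hstack([a,b]),alpha=1.6))
```

```text
(no output)
```

View pics/v2.png

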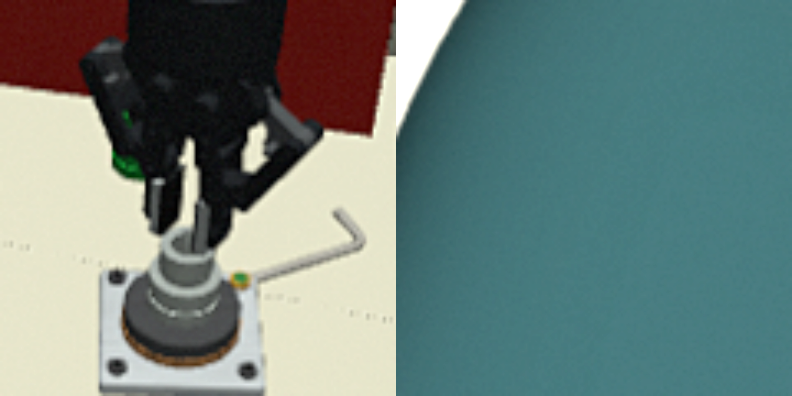

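The weight hasn't moved, and the shut tips at (160,225) and (210,240) are above or behind its collar. The real tips seem offset from the reported TCP, so I'll measure them from depth.

Run:
```python
from h import *
s=optics.snapshot('side');Q=cloud(s)
g=s['img'].max(2)
X=Q[205:232,360:395];
for r in range(205,232,2):
    print(r,[ (int(1000*Q[r,c,0]),int(1000*Q[r,c,1]),int(1000*Q[r,c,2])) for c in range(362,392,3)])
o=env.get_obs();print(o['joint_pos'],o['eef_pos'],o['finger_gap'])
```

```text
205 [(780, -25, 3), (652, -54, 112), (647, -60, 117), (649, -65, 117), (657, -69, 112), (790, -55, 2), (636, -83, 132), (633, -88, 135), (631, -93, 138), (638, -98, 133)]
207 [(776, -26, 1), (651, -55, 109), (645, -61, 115), (649, -66, 113), (659, -69, 105), (785, -56, 1), (635, -83, 128), (633, -89, 131), (631, -94, 134), (633, -98, 133)]
209 [(768, -28, 2), (653, -55, 102), (643, -62, 112), (651, -66, 107), (659, -70, 101), (780, -57, 0), (633, -84, 125), (633, -89, 127), (633, -94, 128), (635, -99, 128)]
211 [(763, -29, 1), (650, -55, 100), (644, -62, 107), (652, -66, 102), (661, -70, 95), (772, -59, 1), (638, -83, 117), (631, -90, 124), (632, -94, 125), (635, -99, 123)]
213 [(758, -30, 0), (651, -56, 95), (644, -62, 103), (652, -66, 97), (662, -70, 90), (765, -60, 1), (636, -84, 114), (637, -89, 115), (636, -94, 116), (646, -98, 109)]
215 [(750, -32, 2), (651, -56, 91), (645, -62, 97), (651, -67, 93), (662, -70, 85), (760, -61, 0), (637, -84, 109), (638, -89, 110), (638, -94, 111), (642, -99, 109)]
217 [(745, -33, 1), (746, -39, 2), (644, -63, 93), (653, -66, 86), (753, -56, 0), 
[... 675 characters left out ...]
635, -86, 88), (636, -92, 89), (734, -85, 1), (736, -91, 1)]
227 [(716, -40, 0), (717, -46, 1), (661, -61, 54), (639, -70, 76), (641, -75, 75), (646, -80, 72), (636, -87, 83), (645, -91, 75), (728, -86, 1), (732, -92, 0)]
229 [(709, -41, 1), (711, -47, 1), (646, -64, 63), (638, -71, 72), (637, -76, 74), (637, -82, 75), (641, -86, 73), (644, -91, 72), (722, -87, 2), (725, -93, 1)]
231 [(702, -43, 2), (650, -58, 53), (644, -65, 61), (638, -71, 67), (636, -77, 70), (637, -82, 71), (639, -87, 71), (643, -92, 68), (659, -95, 54), (718, -94, 2)]
[-2.42838017e-01  5.60711594e-01  1.66586521e-02  1.02671297e+00
 -1.80604094e-05  1.19022646e-01] [ 0.65221291 -0.07792191  0.05437907] 0.019820819735643
```

The finger faces are centred over the weight in x and y, but the tips are at z≈80 mm while the TCP reads 54 mm. The real tips are about 24 mm higher than reported. I'll open, go down 22 mm in small steps watching the force, then close.

```bash
python3 -m crank '[[[0,0,0],[0,0,0],40],[[0,0,0],[0,0,0],60],[[0,0,0],[0,0,0],60],[[0,0,0],[0,0,0],60],[[0,0,0],[0,0,-6],60],[[0,0,0],[0,0,-12],60],[[0,0,0],[0,0,-18],60],[[0,0,0],[0,0,-18],60]]'; python3 -m crank '[[[0,0,0],[0,0,0],45],[[0,0,0],[0,0,0],35],[[0,0,0],[0,0,0],33],[[0,0,0],[0,0,0],33],[[0,0,0],[0,0,0],33]]'
python3 - <<'E'
from h import *
s=optics.snapshot('side')
a=cv2.resize(s['img'][150:270,320:440],None,fx=4,fy=4)
cv2.imwrite('pics/v3.png',cv2.convertScaleAbs(a,alpha=2))
E
```

```text
t: 4.38
eef_pos: [0.6513, -0.0777, 0.0347]
orientation: [-0.001, 0.18, 0.984, 0.0]
ft_force: [-0.3, -0.0, 0.3]
finger_gap: 0.0602
grasp_force: 0.0
t: 4.8
eef_pos: [0.6523, -0.078, 0.0366]
orientation: [0.0, 0.18, 0.984, -0.0]
ft_force: [-0.3, -1.2, -0.2]
finger_gap: 0.0333
grasp_force: 0.6
```

View pics/v3.png

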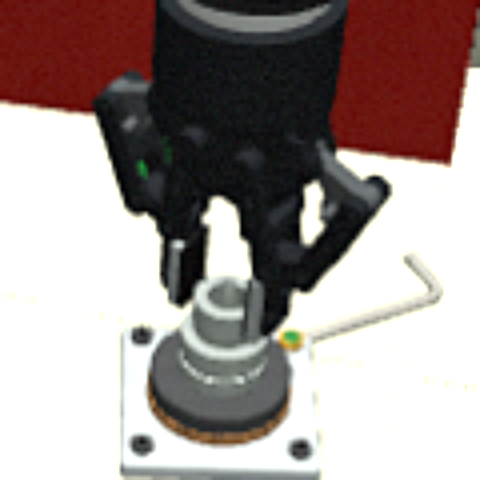

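The tips at (180,300) and (260,335) now straddle the collar at (223,310), so I'll close.

```bash
python3 -m crank '[[[0,0,0],[0,0,-2],28],[[0,0,0],[0,0,-2],20],[[0,0,0],[0,0,-2],20],[[0,0,0],[0,0,-2],20],[[0,0,0],[0,0,-2],20]]' 60;python3 -m crank '[[[0,0,0],[0,0,6],20],[[0,0,0],[0,0,12],20],[[0,0,0],[0,0,12],20]]'
python3 - <<'E'
from h import *
s=optics.snapshot('side')
Q=cloud(s)
for r in range(190,240,3): print(r,[ (int(1000*Q[r,c,0]),int(1000*Q[r,c,1]),int(1000*Q[r,c,2])) for c in range(356,398,4)])
E
```

```text
t: 5.27
eef_pos: [0.6528, -0.0784, 0.036]
orientation: [0.001, 0.18, 0.984, -0.0]
ft_force: [-5.3, -2.4, 17.5]
finger_gap: 0.0276
grasp_force: 58.2
t: 5.52
eef_pos: [0.6527, -0.0779, 0.0475]
orientation: [0.001, 0.18, 0.984, 0.0]
ft_force: [0.7, 0.5, -1.6]
finger_gap: 0.0272
grasp_force: 59.5
190 [(657, -36, 138), (668, -41, 131), (642, -53, 152), (639, -60, 156), (643, -66, 154), (640, -73, 158), (628, -82, 169), (628, -88, 171), (634, -94, 168), (629, -101, 173), (630, -107, 173)]
193 [(651, -37, 136), (660, -43, 130), (641, -53, 147), (638, -61, 151), (643, -66, 148), (639, -74, 153), (631, -82, 161), (626, -89, 166), (632, -94, 163), (631, -101, 165), (660, -104, 144)]
196 [(653, -37, 128), (656, -44, 127), (641, -54, 140), (642, -60, 141), (665, -63, 125), (821, -46, 0), (630, -82, 155), (627, -89, 159), (635, -95, 154), (649, -100, 145), (657, -105, 140)]
199 [(652, -38, 122), (656, -44, 120), (647, -53, 130), (646, -60, 132), (665, -64, 117), (809, -49, 2), (628, -83, 151), (628, -89, 152), (641, -94, 144), (646, -100, 141), (822, -90, 1)]
202 [(785, -11, 4), (780, -20, 9), (6
[... 1630 characters left out ...]
710, -37, 0), (711, -45, 0), (643, -65, 66), (635, -73, 75), (637, -80, 75), (635, -87, 79), (638, -94, 78), (725, -91, 0), (725, -99, 2), (728, -107, 2)]
232 [(681, -35, 17), (702, -39, 0), (648, -57, 52), (634, -67, 67), (639, -73, 65), (637, -80, 69), (643, -87, 65), (644, -94, 65), (714, -93, 2), (716, -101, 3), (721, -108, 0)]
235 [(674, -37, 15), (679, -44, 13), (644, -58, 49), (632, -67, 62), (630, -75, 65), (633, -81, 65), (635, -88, 64), (641, -94, 61), (677, -98, 29), (691, -104, 18), (696, -111, 15)]
238 [(668, -39, 14), (652, -49, 31), (641, -59, 44), (634, -67, 53), (630, -75, 58), (633, -82, 57), (637, -89, 56), (643, -95, 52), (664, -100, 34), (686, -105, 15), (689, -112, 14)]
```

The collar top rose 11 mm with the tool, so the small weight is gripped. Its underside is 6 mm below the reported TCP. Next is the pad.

```bash
python3 -m crank '[[[0,0,0],[0,0,30],20],[[0,0,0],[0,0,65],20],[[0,0,0],[-20,-8,70],20],[[0,0,0],[-55,-23,70],20],[[0,0,0],[-92,-38,70],20],[[0,0,0],[-130,-53,70],20],[[0,0,0],[-165,-67,70],20],[[0,0,0],[-197,-80,70],20]]'; python3 -m crank '[[[0,0,0],[0,0,0],20],[[0,0,0],[0,0,0],20],[[0,0,0],[0,0,-35],20],[[0,0,0],[0,0,-65],20],[[0,0,0],[0,0,-85],20],[[0,0,0],[0,0,-85],20],[[0,0,0],[0,0,-85],20]]'
```

```text
t: 6.23
eef_pos: [0.4529, -0.1579, 0.116]
orientation: [-0.0, 0.18, 0.984, 0.0]
ft_force: [0.9, -1.6, -2.1]
finger_gap: 0.027
grasp_force: 59.9
t: 6.82
eef_pos: [0.4554, -0.1574, 0.031]
orientation: [-0.001, 0.18, 0.984, 0.0]
ft_force: [1.2, -1.1, -2.2]
finger_gap: 0.0271
grasp_force: 60.0
```

```bash
python3 -m crank '[[[0,0,0],[0,0,-8],20],[[0,0,0],[0,0,-14],20],[[0,0,0],[0,0,-18],20],[[0,0,0],[0,0,-20],20],[[0,0,0],[0,0,-20],20]]';python3 -m crank '[[[0,0,0],[0,0,0],35],[[0,0,0],[0,0,0],40],[[0,0,0],[0,0,0],40],[[0,0,0],[0,0,20],40],[[0,0,0],[0,0,55],40],[[0,0,0],[0,0,90],40],[[0,0,0],[0,0,120],40],[[0,0,0],[0,0,120],40]]'
```

```text
t: 7.23
eef_pos: [0.4553, -0.1579, 0.0114]
orientation: [0.0, 0.18, 0.984, 0.0]
ft_force: [-1.0, 0.2, -2.6]
finger_gap: 0.0268
grasp_force: 60.0
t: 7.9
eef_pos: [0.4575, -0.1591, 0.1367]
orientation: [0.004, 0.18, 0.984, -0.001]
ft_force: [0.2, 0.3, 0.6]
finger_gap: 0.0395
grasp_force: 0.0
```

```bash
python3 -m crank '[[[0,0,0],[-19.5,262,0],60],[[0,0,0],[-19.5,262,0],60],[[0,0,0],[-19.5,262,0],60],[[0,0,0],[-19.5,262,0],60],[[0,0,0],[-19.5,262,0],60],[[0,0,0],[-19.5,262,0],60],[[0,0,0],[-19.5,262,0],60],[[0,0,0],[-19.5,262,-30],60]]';python3 -m crank '[[[0,0,0],[0,0,-15],60],[[0,0,0],[0,0,-30],60],[[0,0,0],[0,0,-30],60],[[0,0,0],[0,0,-30],60]]'
python3 - <<'E'
from h import *
print(env.get_obs()['eef_pos'])
s=optics.snapshot('side');t=np.load('pics/top0.npy',allow_pickle=True).item()
cv2.imwrite('pics/v4.png',cv2.convertScaleAbs(cv2.resize(s['img'][200:380,180:430],None,fx=3,fy=3),alpha=1.7))
X=cloud(s).reshape(-1,3)
m=X[(abs(X[:,0]-.455)<.05)&(abs(X[:,1]+.158)<.05)&(X[:,2]>.044)&(X[:,2]<.056)]
print(np.median(m[:,2]),cv2.minEnclosingCircle((m[:,:2]*1000).astype(np.float32)))
E
```

```text
t: 8.57
eef_pos: [0.4379, 0.1073, 0.1046]
orientation: [0.003, 0.178, 0.984, 0.001]
ft_force: [1.8, 0.1, 0.4]
finger_gap: 0.06
grasp_force: 0.0
t: 8.9
eef_pos: [0.4353, 0.1041, 0.0713]
orientation: [-0.001, 0.18, 0.984, -0.0]
ft_force: [-0.2, 0.9, 1.0]
finger_gap: 0.0605
grasp_force: 0.0
[0.43526723 0.10407638 0.07128977]
0.050090369403046786 ((453.9903564453125, -156.26780700683594), 15.937304496765137)
```

View pics/v4.png

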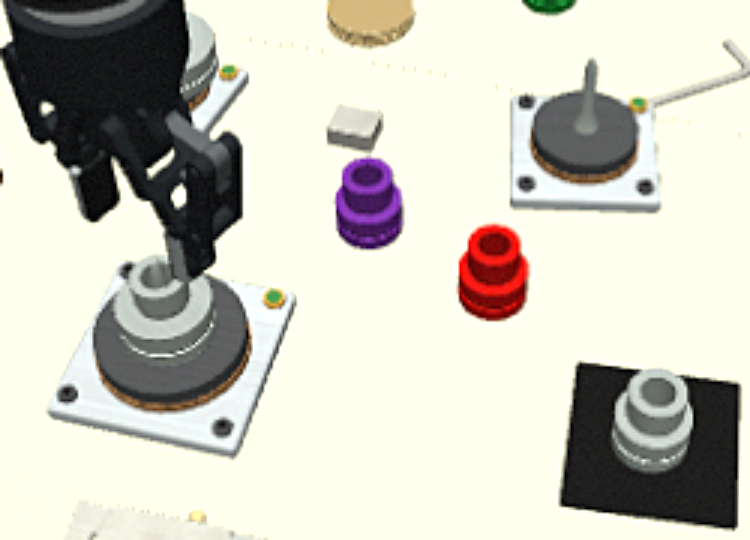

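The small weight stands upright on the pad at (652,420), with its collar top at z≈50 mm as expected. The spindle of the medium stand is bare at (590,95), and the gripper is over the medium weight at (160,290). I'll grip the medium weight.

```bash
python3 -m crank '[[[0,0,0],[0.5,0.5,-15],60],[[0,0,0],[0.5,0.5,-28],60],[[0,0,0],[0.5,0.5,-35],60],[[0,0,0],[0.5,0.5,-35],60],[[0,0,0],[0.5,0.5,-35],45],[[0,0,0],[0.5,0.5,-35],36],[[0,0,0],[0.5,0.5,-35],28],[[0,0,0],[0.5,0.5,-35],20]]' 80;python3 -m crank '[[[0,0,0],[0,0,0],20],[[0,0,0],[0,0,0],20],[[0,0,0],[0,0,0],20]]';python3 -m crank '[[[0,0,0],[0,0,20],20],[[0,0,0],[0,0,50],20],[[0,0,0],[0,0,85],20],[[0,0,0],[0,0,100],20],[[0,0,0],[0,0,100],20]]'
```

```text
t: 9.62
eef_pos: [0.4367, 0.1042, 0.0376]
orientation: [0.001, 0.18, 0.984, -0.0]
ft_force: [-4.0, -4.0, 14.6]
finger_gap: 0.0265
grasp_force: 77.8
t: 9.87
eef_pos: [0.4367, 0.1042, 0.0376]
orientation: [0.001, 0.18, 0.984, -0.0]
ft_force: [-4.0, -4.2, 14.9]
finger_gap: 0.0264
grasp_force: 77.8
t: 10.28
eef_pos: [0.438, 0.1048, 0.1398]
orientation: [0.003, 0.18, 0.984, 0.001]
ft_force: [0.5, -0.1, -3.4]
finger_gap: 0.0259
grasp_force: 80.5
```

```bash
python3 -m crank '[[[0,0,0],[40,-10,0],20],[[0,0,0],[217,-182.5,0],20],[[0,0,0],[217,-182.5,0],20],[[0,0,0],[217,-182.5,0],20],[[0,0,0],[217,-182.5,0],20],[[0,0,0],[217,-182.5,0],20],[[0,0,0],[217,-182.5,0],20],[[0,0,0],[217,-182.5,0],20]]';python3 -m crank '[[[0,0,0],[0,0,0],20],[[0,0,0],[0,0,0],20],[[0,0,0],[0,0,0],20],[[0,0,0],[0,0,0],20]]'
python3 - <<'E'
from h import *
print(env.get_obs()['eef_pos'])
s=optics.snapshot('side')
X=cloud(s).reshape(-1,3)
for lo,hi in((.15,.3),(.106,.12),(.04,.09)):
  m=X[(np.hypot(X[:,0]-.6525,X[:,1]+.0775)<.035)&(X[:,2]>lo)&(X[:,2]<hi)]
  print(len(m), np.round(m[:,2].min(),4) if len(m) else '', cv2.minEnclosingCircle((m[:,:2]*1000).astype(np.float32)) if len(m) else '')
cv2.imwrite('pics/v5.png',cv2.convertScaleAbs(cv2.resize(s['img'][120:300,290:480],None,fx=3,fy=3),alpha=1.7))
E
```

```text
t: 10.95
eef_pos: [0.6567, -0.0828, 0.1336]
orientation: [-0.0, 0.182, 0.983, -0.0]
ft_force: [0.1, 0.1, -4.0]
finger_gap: 0.0263
grasp_force: 80.5
t: 11.28
eef_pos: [0.6525, -0.077, 0.1365]
orientation: [-0.0, 0.179, 0.984, 0.0]
ft_force: [-0.2, -0.7, -2.9]
finger_gap: 0.0261
grasp_force: 80.5
[ 0.652521   -0.07696679  0.13649742]
2323 0.15 ((650.0169067382812, -76.94343566894531), 34.721954345703125)
0  
92 0.041 ((649.9938354492188, -79.1227035522461), 4.886696815490723)
```

View pics/v5.png

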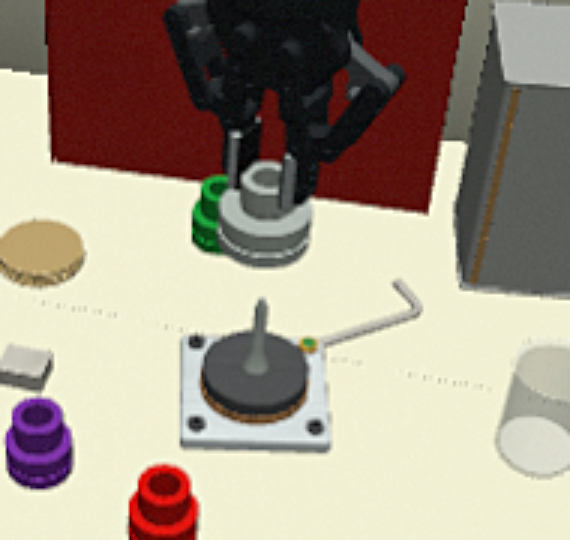

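The medium weight hangs level above the bare spindle at (262,305). I'll fine-align and lower it.

```bash
python3 -m crank '[[[0,0,0],[0.8,-1.2,-20],20],[[0,0,0],[0.8,-1.2,-40],20],[[0,0,0],[0.8,-1.2,-40],20],[[0,0,0],[0.8,-1.2,-40],20],[[0,0,0],[0.8,-1.2,-44],20],[[0,0,0],[0.8,-1.2,-48],20],[[0,0,0],[0.8,-1.2,-52],20],[[0,0,0],[0.8,-1.2,-52],20]]'
```

```text
t: 12.0
eef_pos: [0.6538, -0.079, 0.084]
orientation: [-0.0, 0.18, 0.984, 0.0]
ft_force: [-0.4, 0.1, -3.7]
finger_gap: 0.0257
grasp_force: 80.5
```

```bash
python3 -m crank '[[[0,0,0],[0,0,-8],20],[[0,0,0],[0,0,-16],20],[[0,0,0],[0,0,-24],20],[[0,0,0],[0,0,-24],20],[[0,0,0],[0,0,-24],20]]'
```

```text
t: 12.42
eef_pos: [0.6535, -0.079, 0.0597]
orientation: [-0.001, 0.18, 0.984, 0.0]
ft_force: [0.6, 0.2, -3.5]
finger_gap: 0.026
grasp_force: 80.5
```

```bash
python3 -m crank '[[[0,0,0],[0,0.5,-6],20],[[0,0,0],[0,0.5,-11],20],[[0,0,0],[0,0.5,-16],20],[[0,0,0],[0,0.5,-19],20],[[0,0,0],[0,0.5,-21],20],[[0,0,0],[0,0.5,-21],20]]'
```

```text
t: 12.92
eef_pos: [0.6537, -0.0786, 0.0389]
orientation: [-0.0, 0.18, 0.984, -0.0]
ft_force: [-0.2, 0.0, -2.9]
finger_gap: 0.0263
grasp_force: 80.6
```

```bash
python3 -m crank '[[[0,0,0],[0,0,-1],20],[[0,0,0],[0,0,-2],20],[[0,0,0],[0,0,-2],20],[[0,0,0],[0,0,-2],32],[[0,0,0],[0,0,-2],40],[[0,0,0],[0,0,-2],40],[[0,0,0],[0,0,-2],60],[[0,0,0],[0,0,-2],60]]'; python3 -m crank '[[[0,0,0],[0,0,30],60],[[0,0,0],[0,0,65],60],[[0,0,0],[0,0,95],60],[[0,0,0],[0,0,95],60]]'
python3 - <<'E'
from h import *
print(env.get_obs()['eef_pos'])
s=optics.snapshot('side');X=cloud(s).reshape(-1,3)
for lo,hi in((.069,.08),(.049,.06),(.027,.037)):
  m=X[(np.hypot(X[:,0]-.6525,X[:,1]+.0775)<.05)&(X[:,2]>lo)&(X[:,2]<hi)]
  print(len(m),np.median(m[:,2]),cv2.minEnclosingCircle((m[:,:2]*1000).astype(np.float32)))
E
```

```text
t: 13.58
eef_pos: [0.6541, -0.0786, 0.0375]
orientation: [0.0, 0.18, 0.984, 0.0]
ft_force: [0.4, 0.5, -0.5]
finger_gap: 0.0602
grasp_force: 0.0
t: 13.92
eef_pos: [0.6564, -0.0791, 0.1384]
orientation: [0.004, 0.18, 0.984, -0.0]
ft_force: [0.6, -0.8, 0.9]
finger_gap: 0.0601
grasp_force: 0.0
[ 0.65636827 -0.07911096  0.13841382]
164 0.0745520928500259 ((651.2182006835938, -78.30245208740234), 15.834507942199707)
297 0.05509705997939629 ((651.86669921875, -77.48944091796875), 26.786396026611328)
290 0.03207117333575149 ((650.043701171875, -79.14257049560547), 33.62187576293945)
```

The medium weight is seated: collar top at 74.5 mm and disc top at 55 mm, the same readings as a seated weight before. Now the large one.

```bash
python3 -m crank '[[[0,0,0],[-24.5,270,0],60],[[0,0,0],[-24.5,270,0],60],[[0,0,0],[-24.5,270,0],60],[[0,0,0],[-24.5,270,0],60],[[0,0,0],[-24.5,270,0],60],[[0,0,0],[-24.5,270,0],60],[[0,0,0],[-24.5,270,0],60],[[0,0,0],[-24.5,270,0],60]]';python3 -m crank '[[[0,0,0],[0,0,-20],60],[[0,0,0],[0,0,-50],60],[[0,0,0],[0,0,-60],60],[[0,0,0],[0,0,-60],60],[[0,0,0],[0,0,-60],60]]'
```

```text
t: 14.63
eef_pos: [0.6282, 0.1958, 0.1312]
orientation: [-0.001, 0.178, 0.984, 0.0]
ft_force: [0.0, 1.1, 0.2]
finger_gap: 0.06
grasp_force: 0.0
t: 15.05
eef_pos: [0.6292, 0.191, 0.0723]
orientation: [-0.001, 0.18, 0.984, -0.0]
ft_force: [-0.4, 0.3, 0.5]
finger_gap: 0.06
grasp_force: 0.0
```

```bash
python3 -m crank '[[[0,0,0],[0,0,-15],60],[[0,0,0],[0,0,-28],60],[[0,0,0],[0,0,-34],60],[[0,0,0],[0,0,-34],60],[[0,0,0],[0,0,-34],45],[[0,0,0],[0,0,-34],36],[[0,0,0],[0,0,-34],28],[[0,0,0],[0,0,-34],20]]' 100;python3 -m crank '[[[0,0,0],[0,0,0],20],[[0,0,0],[0,0,0],20],[[0,0,0],[0,0,0],20]]';python3 -m crank '[[[0,0,0],[0,0,20],20],[[0,0,0],[0,0,50],20],[[0,0,0],[0,0,85],20],[[0,0,0],[0,0,98],20],[[0,0,0],[0,0,98],20]]'
```

```text
t: 15.72
eef_pos: [0.63, 0.1912, 0.04]
orientation: [0.001, 0.18, 0.984, -0.0]
ft_force: [-3.7, -4.3, 11.4]
finger_gap: 0.0251
grasp_force: 98.0
t: 15.97
eef_pos: [0.6301, 0.1912, 0.04]
orientation: [0.001, 0.18, 0.984, 0.0]
ft_force: [-4.6, -3.3, 11.9]
finger_gap: 0.025
grasp_force: 97.9
t: 16.38
eef_pos: [0.631, 0.1918, 0.14]
orientation: [0.002, 0.18, 0.984, 0.001]
ft_force: [0.9, -0.0, -5.9]
finger_gap: 0.025
grasp_force: 100.5
```

```bash
python3 -m crank '[[[0,0,0],[-30,-14,0],20],[[0,0,0],[-65,-29,0],20],[[0,0,0],[-100,-45,0],20],[[0,0,0],[-135,-61,0],20],[[0,0,0],[-168,-76,0],20],[[0,0,0],[-192.5,-86.5,0],20],[[0,0,0],[-192.5,-86.5,0],20],[[0,0,0],[-192.5,-86.5,0],20]]';python3 -m crank '[[[0,0,0],[0,0,0],20],[[0,0,0],[0,0,0],20],[[0,0,0],[0,0,-15],20],[[0,0,0],[0,0,-30],20],[[0,0,0],[0,0,-30],20],[[0,0,0],[0,0,-30],20]]'
python3 - <<'E'
from h import *
print(env.get_obs()['eef_pos'])
s=optics.snapshot('side')
cv2.imwrite('pics/v6.png',cv2.convertScaleAbs(cv2.resize(s['img'][200:380,150:400],None,fx=3,fy=3),alpha=1.7))
E
```

```text
t: 17.05
eef_pos: [0.4353, 0.1045, 0.1356]
orientation: [-0.001, 0.18, 0.984, -0.0]
ft_force: [1.1, 0.2, -6.2]
finger_gap: 0.0252
grasp_force: 101.0
t: 17.55
eef_pos: [0.4369, 0.1051, 0.1059]
orientation: [-0.001, 0.18, 0.984, -0.0]
ft_force: [0.3, 0.6, -5.8]
finger_gap: 0.0252
grasp_force: 100.9
[0.43687569 0.10506793 0.10585521]
```

View pics/v6.png

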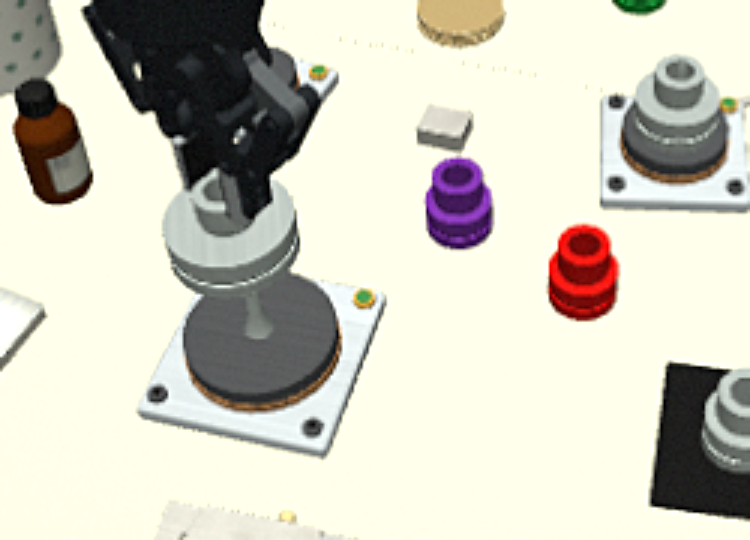

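The large weight is over the large foot's spindle at (255,320), just above its tip. The medium weight sits flat on the medium stand at (678,115).

```bash
python3 -m crank '[[[0,0,0],[0,-0.5,-8],20],[[0,0,0],[0,-0.5,-14],20],[[0,0,0],[0,-0.5,-20],20],[[0,0,0],[0,-0.5,-20],20]]'
```

```text
t: 17.93
eef_pos: [0.4364, 0.1044, 0.0853]
orientation: [-0.001, 0.18, 0.984, -0.0]
ft_force: [-0.4, 0.4, -6.8]
finger_gap: 0.0252
grasp_force: 100.9
```

```bash
python3 -m crank '[[[0,0,0],[0,0,-8],20],[[0,0,0],[0,0,-16],20],[[0,0,0],[0,0,-24],20],[[0,0,0],[0,0,-30],20],[[0,0,0],[0,0,-36],20],[[0,0,0],[0,0,-36],20],[[0,0,0],[0,0,-36],20]]'
```

```text
t: 18.52
eef_pos: [0.4368, 0.1044, 0.0501]
orientation: [-0.0, 0.18, 0.984, -0.0]
ft_force: [-0.1, 0.5, -5.7]
finger_gap: 0.0249
grasp_force: 100.9
```

```bash
python3 -m crank '[[[0,0,0],[0,0,-4],20],[[0,0,0],[0,0,-7],20],[[0,0,0],[0,0,-9],20],[[0,0,0],[0,0,-10],20],[[0,0,0],[0,0,-10],20],[[0,0,0],[0,0,-10],20]]'; python3 -m crank '[[[0,0,0],[0,0,0],32],[[0,0,0],[0,0,0],45],[[0,0,0],[0,0,0],60],[[0,0,0],[0,0,0],60],[[0,0,0],[0,0,30],60],[[0,0,0],[0,0,65],60],[[0,0,0],[0,0,95],60],[[0,0,0],[0,0,95],60]]'
python3 - <<'E'
from h import *
print(env.get_obs()['eef_pos'])
s=optics.snapshot('side');X=cloud(s).reshape(-1,3)
for lo,hi in((.069,.08),(.049,.06),(.027,.037)):
  m=X[(np.hypot(X[:,0]-.435,X[:,1]-.105)<.05)&(X[:,2]>lo)&(X[:,2]<hi)]
  print(len(m),np.median(m[:,2]),cv2.minEnclosingCircle((m[:,:2]*1000).astype(np.float32)))
E
```

```text
t: 19.02
eef_pos: [0.4372, 0.1042, 0.0405]
orientation: [0.0, 0.18, 0.984, -0.0]
ft_force: [1.9, -4.1, -5.0]
finger_gap: 0.0249
grasp_force: 101.2
t: 19.68
eef_pos: [0.4394, 0.1047, 0.1403]
orientation: [0.003, 0.18, 0.984, 0.001]
ft_force: [0.0, -0.5, 0.2]
finger_gap: 0.0597
grasp_force: 0.0
[0.43937277 0.10471623 0.14031042]
243 0.07525636839015815 ((433.9024658203125, 105.39025115966797), 15.877867698669434)
814 0.05566515631582947 ((433.3181457519531, 105.78106689453125), 34.40412902832031)
583 0.031576061595401494 ((434.0596923828125, 102.94630432128906), 42.3277587890625)
```

The large weight is seated. Now back to the pad for the small one.

```bash
python3 -m crank '[[[0,0,0],[19,-262,0],60],[[0,0,0],[19,-262,0],60],[[0,0,0],[19,-262,0],60],[[0,0,0],[19,-262,0],60],[[0,0,0],[19,-262,0],60],[[0,0,0],[19,-262,0],60],[[0,0,0],[19,-262,0],60],[[0,0,0],[19,-262,0],60]]';python3 -m crank '[[[0,0,0],[0,0,-30],60],[[0,0,0],[0,0,-60],60],[[0,0,0],[0,0,-80],60],[[0,0,0],[0,0,-80],60],[[0,0,0],[0,0,-80],60]]'
python3 - <<'E'
from h import *
print(env.get_obs()['eef_pos'])
s=optics.snapshot('side')
cv2.imwrite('pics/v7.png',cv2.convertScaleAbs(cv2.resize(s['img'][240:400,310:480],None,fx=3,fy=3),alpha=1.7))
E
```

```text
t: 20.4
eef_pos: [0.4558, -0.1603, 0.1343]
orientation: [-0.0, 0.182, 0.983, 0.0]
ft_force: [-0.6, 0.7, 0.3]
finger_gap: 0.0598
grasp_force: 0.0
t: 20.82
eef_pos: [0.4552, -0.1562, 0.0549]
orientation: [-0.001, 0.179, 0.984, 0.0]
ft_force: [0.2, -0.1, 0.4]
finger_gap: 0.0602
grasp_force: 0.0
[ 0.45517223 -0.15623456  0.05494317]
```

View pics/v7.png

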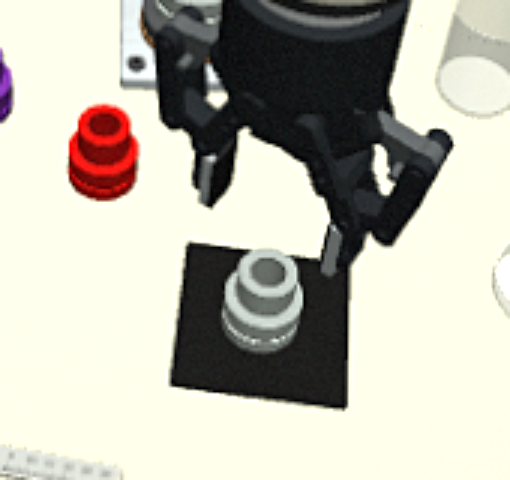

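The small weight stands upright on the pad at (263,300), and the open tips at (207,200) and (330,270) straddle it.

```bash
python3 -m crank '[[[0,0,0],[0,-1.3,-20],60],[[0,0,0],[0,-1.3,-36],60],[[0,0,0],[0,-1.3,-42],60],[[0,0,0],[0,-1.3,-42],60],[[0,0,0],[0,-1.3,-42],45],[[0,0,0],[0,-1.3,-42],36],[[0,0,0],[0,-1.3,-42],28],[[0,0,0],[0,-1.3,-42],20]]' 60;python3 -m crank '[[[0,0,0],[0,0,0],20],[[0,0,0],[0,0,0],20],[[0,0,0],[0,0,0],20]]';python3 -m crank '[[[0,0,0],[0,0,20],20],[[0,0,0],[0,0,55],20],[[0,0,0],[0,0,90],20],[[0,0,0],[0,0,122],20],[[0,0,0],[0,0,122],20],[[0,0,0],[0,0,122],20]]'
```

```text
t: 21.53
eef_pos: [0.4569, -0.1592, 0.0147]
orientation: [0.001, 0.18, 0.984, -0.0]
ft_force: [-1.8, 3.4, 13.0]
finger_gap: 0.0272
grasp_force: 58.2
t: 21.78
eef_pos: [0.4569, -0.1591, 0.0147]
orientation: [0.001, 0.18, 0.984, -0.0]
ft_force: [-1.4, 2.5, 12.5]
finger_gap: 0.0268
grasp_force: 58.2
t: 22.28
eef_pos: [0.4569, -0.1594, 0.1369]
orientation: [0.002, 0.18, 0.984, -0.001]
ft_force: [-0.0, -0.9, -3.5]
finger_gap: 0.0265
grasp_force: 60.1
```

```bash
python3 -m crank '[[[0,0,0],[17,35,0],20],[[0,0,0],[173,350,0],20],[[0,0,0],[173,350,0],20],[[0,0,0],[173,350,0],20],[[0,0,0],[173,350,0],20],[[0,0,0],[173,350,0],20],[[0,0,0],[173,350,0],20],[[0,0,0],[173,350,0],20]]';python3 -m crank '[[[0,0,0],[18,35,0],20],[[0,0,0],[18,35,0],20],[[0,0,0],[18,35,0],20],[[0,0,0],[18,35,0],20],[[0,0,0],[18,35,0],20]]'
```

```text
t: 22.95
eef_pos: [0.6021, 0.1396, 0.1337]
orientation: [-0.001, 0.18, 0.984, -0.0]
ft_force: [1.4, -1.4, -1.8]
finger_gap: 0.0267
grasp_force: 60.2
t: 23.37
eef_pos: [0.6197, 0.1715, 0.1347]
orientation: [-0.001, 0.18, 0.984, -0.0]
ft_force: [0.3, -0.0, -1.6]
finger_gap: 0.0269
grasp_force: 60.4
```

```bash
python3 -m crank '[[[0,0,0],[9.6,19.3,0],20],[[0,0,0],[9.6,19.3,-15],20],[[0,0,0],[9.6,19.3,-30],20],[[0,0,0],[9.6,19.3,-30],20],[[0,0,0],[9.6,19.3,-30],20],[[0,0,0],[9.6,19.3,-30],20]]'
python3 - <<'E'
from h import *
print(env.get_obs()['eef_pos'])
s=optics.snapshot('side');X=cloud(s).reshape(-1,3)
for lo,hi in((.133,.145),(.114,.124),(.027,.037)):
  m=X[(np.hypot(X[:,0]-.628,X[:,1]-.192)<.05)&(X[:,2]>lo)&(X[:,2]<hi)]
  print(len(m),np.median(m[:,2]),cv2.minEnclosingCircle((m[:,:2]*1000).astype(np.float32)))
cv2.imwrite('pics/v8.png',cv2.convertScaleAbs(cv2.resize(s['img'][120:270,150:340],None,fx=3,fy=3),alpha=1.7))
E
```

```text
t: 23.87
eef_pos: [0.6301, 0.191, 0.1063]
orientation: [0.0, 0.18, 0.984, 0.0]
ft_force: [0.1, -0.1, -0.7]
finger_gap: 0.0268
grasp_force: 60.5
[0.63012363 0.19102794 0.10630527]
160 0.14095908621162617 ((628.2958984375, 192.22805786132812), 26.645265579223633)
161 0.12102619681862958 ((624.3696899414062, 192.3974609375), 20.440860748291016)
337 0.03105272229833511 ((624.1403198242188, 190.4398193359375), 26.111974716186523)
```

View pics/v8.png

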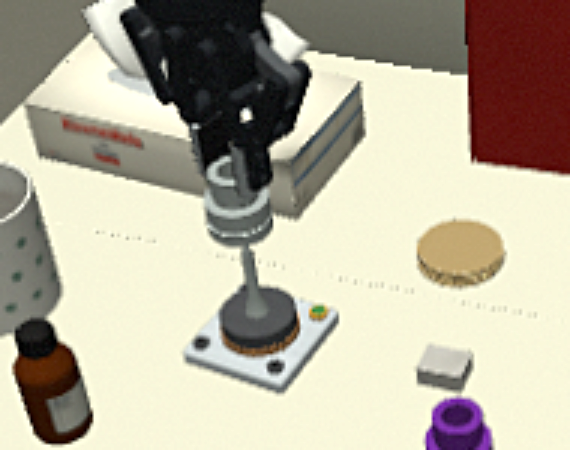

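The small weight hangs over the spindle (tip about (248,250), weight centre (239,213)). The disc centre by depth is (624.4,192.4), against (624.5,191.0) for the seated weight in the same view. I'll lower it.

```bash
python3 -m crank '[[[0,0,0],[0,-0.8,-8],20],[[0,0,0],[0,-0.8,-14],20],[[0,0,0],[0,-0.8,-20],20],[[0,0,0],[0,-0.8,-20],20]]'
```

```text
t: 24.25
eef_pos: [0.6293, 0.1908, 0.0838]
orientation: [-0.001, 0.18, 0.984, -0.0]
ft_force: [0.4, -0.0, -2.8]
finger_gap: 0.0265
grasp_force: 60.5
```

```bash
python3 -m crank '[[[0,0,0],[0,0,-8],20],[[0,0,0],[0,0,-16],20],[[0,0,0],[0,0,-24],20],[[0,0,0],[0,0,-30],20],[[0,0,0],[0,0,-35],20],[[0,0,0],[0,0,-35],20],[[0,0,0],[0,0,-35],20]]'
```

```text
t: 24.83
eef_pos: [0.6299, 0.191, 0.0502]
orientation: [-0.0, 0.18, 0.984, -0.0]
ft_force: [-1.6, 1.1, -2.9]
finger_gap: 0.0267
grasp_force: 60.5
```

```bash
python3 -m crank '[[[0,0,0],[0,0,-4],20],[[0,0,0],[0,0,-7],20],[[0,0,0],[0,0,-9],20],[[0,0,0],[0,0,-10],20],[[0,0,0],[0,0,-10],20],[[0,0,0],[0,0,-10],20]]'; python3 -m crank '[[[0,0,0],[0,0,0],32],[[0,0,0],[0,0,0],45],[[0,0,0],[0,0,0],60],[[0,0,0],[0,0,0],60],[[0,0,0],[0,0,30],60],[[0,0,0],[0,0,65],60],[[0,0,0],[0,0,100],60],[[0,0,0],[0,0,130],60]]';python3 -m crank '[[[0,0,0],[-60,100,20],60],[[0,0,0],[-200,200,30],60],[[0,0,0],[-200,200,30],60],[[0,0,0],[-200,200,30],60],[[0,0,0],[-200,200,30],60],[[0,0,0],[-200,200,30],60],[[0,0,0],[-200,200,30],60],[[0,0,0],[-200,200,30],60]]'; python3 -m crank '[[[0,0,0],[-100,80,0],60],[[0,0,0],[-100,80,0],60],[[0,0,0],[-100,80,0],60],[[0,0,0],[-100,80,0],60],[[0,0,0],[-100,80,0],60],[[0,0,0],[-100,80,0],60]]'
python3 - <<'E'
from h import *
print(env.get_obs()['eef_pos'])
s=optics.snapshot('top');X=cloud(s).reshape(-1,3)
for c in((.628,.192),(.6525,-.077),(.4355,.1055)):
 for lo,hi in((.069,.08),(.049,.06),(.026,.034)):
  m=X[(np.hypot(X[:,0]-c[0],X[:,1]-c[1])<.05)&(X[:,2]>lo)&(X[:,2]<hi)]
  if len(m):print(len(m),np.round(np.median(m[:,2]),4),cv2.minEnclosingCircle((m[:,:2]*1000).astype(np.float32)))
cv2.imwrite('pics/end.png',s['img'])
E
```

```text
t: 25.33
eef_pos: [0.6298, 0.1907, 0.0402]
orientation: [-0.0, 0.18, 0.984, -0.0]
ft_force: [-2.0, -3.3, -2.8]
finger_gap: 0.0263
grasp_force: 60.5
t: 26.0
eef_pos: [0.6301, 0.1911, 0.1729]
orientation: [0.001, 0.18, 0.984, 0.0]
ft_force: [1.6, 0.0, 0.9]
finger_gap: 0.0599
grasp_force: 0.0
t: 26.67
eef_pos: [0.4259, 0.3946, 0.2016]
orientation: [-0.0, 0.178, 0.984, 0.001]
ft_force: [0.1, -0.0, 0.1]
finger_gap: 0.0604
grasp_force: 0.0
t: 27.17
eef_pos: [0.3302, 0.471, 0.2004]
orientation: [0.0, 0.18, 0.984, 0.0]
ft_force: [0.1, 0.2, -0.2]
finger_gap: 0.0599
grasp_force: 0.0
[0.33024297 0.47098456 0.20044646]
186 0.0741 ((628.8355102539062, 193.0613250732422), 15.199644088745117)
164 0.0541 ((628.4947509765625, 193.68544006347656), 20.19277000427246)
181 0.03 ((627.7025756835938, 192.098876953125), 24.849809646606445)
172 0.0739 ((653.575927734375, -76.09186553955078), 15.17585277557373)
417 0.0542 ((653.7650146484375, -76.3113784790039), 26.371402740478516)
295 0.0301 ((652.5890502929688, -76.95057678222656), 32.96852493286133)
188 0.0741 ((435.08251953125, 106.82904815673828), 14.966391563415527)
960 0.0542 ((435.0263977050781, 106.76465606689453), 32.92626953125)
629 0.0302 ((435.55078125, 105.42233276367188), 41.82806396484375)
```

View pics/end.png

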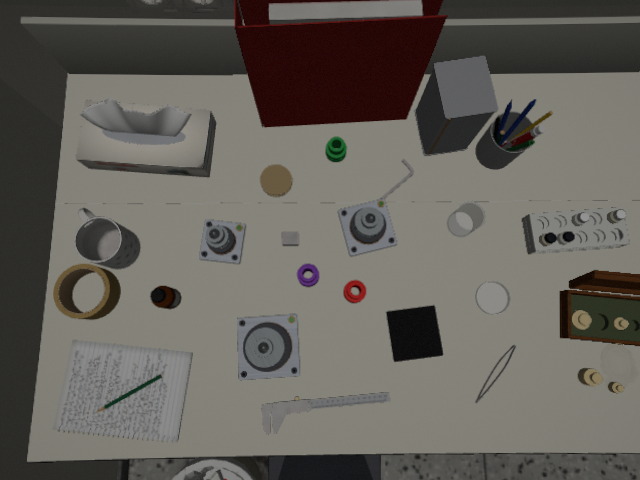

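All three weights lie flat on their own feet: discs of 40, 53 and 66 mm on feet of 50, 66 and 84 mm, with tops at 74 mm and axes within 2 mm. The bottle (163,297) and beaker (460,222) have not moved, and the arm is clear.

```bash
python3 -c "
from rig import job
print(job.hand_in())"
```

```text
the job is handed in; nothing more can be done
None
```

The job is handed in: each ring weight now lies flat on the stand of its own size, within about 2 mm of its spindle, the bottle and beaker have not moved, and the arm finished at 27 s of the 102 s; the hand-in gave no verdict.

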